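# Present the tea: stand its tile on the plinth, then hold out the tray

### The job

Get the guest's tea presentation ready: take the painted tile that leans against the books and stand it upright, fully down in the empty slot of the wooden plinth, painted face towards the guest across the table like the other two, and let go of it. Then lift the tray without touching the tangerine tea ball or letting it leave its pocket, carry it to the guest's bamboo mat and hold it out level and still over the middle of the mat, its underside about ten centimetres above the table. Finish while still holding the tray there: do not put it down; leave the other tiles, the cup and the lidded bowl where they stand.

Things in the scene. Friction and masses are not known exactly. Their poses are not given: they have to be found in the camera images.
- tile_center (a point): centre of the loose painted tile: glazed ceramic, 56 mm wide (its y), 90 mm tall (its z, + to its top edge), 8 mm thick (its x, + out of the painted face), 90 g. At the start it stands on the table and leans back 15 degrees against the books, painted face away from the robot; its top edge is 88 mm up, overhangs the stack, and its upper 35 mm are clear in front and behind
- tile_foot (a point): middle of the same tile's lower edge (45 mm below its centre along its own -z); same axes
- tile_eye (a point): imaginary point 60 mm straight out of the same tile's painted face (along its own +x from its centre); tells which way the face looks
- books: stack of two books, 42 mm high, about 130 mm deep and 180 mm wide, does not move; origin on the table under it; its +x face, 65 mm from the origin, is the one that the tile leans on
- slot_mouth (a point): middle of the mouth of the EMPTY slot (any of the three) in the dark wooden plinth, level with the plinth's top, 26 mm above the table. y along the slot, z up, +x towards the guest. Slot 11 mm wide (x), 64 mm long (y), its two long edges bevelled 4 mm as a lead-in; its floor 16 mm below the mouth
- plinth: low dark wooden plinth that does not move, 60 mm (x) by 240 mm (y) and 26 mm high, with three slots end to end in one row along y at -76, 0 and +76 mm; origin under its middle, on the table. +x looks to the guest
- tile_a_center (a point): centre of one of the two other tiles, same size and axes, already standing in a slot of the plinth (its lower edge 16 mm below the plinth's top); leave alone
- tile_b_center (a point): centre of the second standing tile, as before; leave alone
- tray_grip (a point): middle of the tray's handle bar: straight, along the tray's y, 196 mm long, 16 mm wide (x) and 16 mm high, 110 mm above the tray's underside, straight above its centre of mass, its underside 53 mm above the top of the ball. Wooden tray, 220 g, 120 mm (x) by 200 mm (y), rim 17 mm high; two posts at y = +-89 mm carry the bar
- tray_base (a point): centre of the tray's underside (110 mm below the middle of the bar); same axes
- tray_pocket (a point): where the centre of the tea ball is when it lies in the middle of the tray's pocket, 28 mm above the tray's underside, straight below the middle of the bar. The pocket is a round recess 40 mm across and only 5 mm deep: the ball has about 6 mm of play and rolls out if the tray tips or is jerked
- ball_center (a point): centre of the tea ball, a dried tangerine packed with tea: a loose ball of 42 mm diameter, 25 g, lying in the tray's pocket
- mat_center (a point): middle of the guest's bamboo mat, on its upper side, 3 mm above the table; the mat is 160 mm (x) by 240 mm (y), fixed. Tray and mat may be either side of the plinth
- cup: guest's white tea cup, 68 mm across, 45 mm high, loose; origin under its middle; leave alone
- gaiwan: white lidded brewing bowl on a saucer, 100 mm across, 82 mm high, loose; origin under its middle; leave alone
Not all that is in view belongs to the job. What is shaped like the part that bears ball_center but pink or purple is not meant.

How it is judged:
On the way, in this order (a step that is already met when the one before it is completed fails the run):
1. the leaning tile stands fully down in the empty slot, painted face to the guest, and is let go (z of tile_foot in the frame of slot_mouth below -0.012 m and x of tile_foot in the frame of slot_mouth between -0.006 and 0.006 m and y of tile_foot in the frame of slot_mouth between -0.007 and 0.007 m and angle between tile_center's own z axis and vertical below 0.26 rad and x of tile_eye in the frame of slot_mouth above 0.03 m and contact force between the fingers and tile below 0.2 N), for 0.3 s.
2. the tray is lifted clear of the table by the gripper with the ball in its pocket (height (world z) of tray_base above 0.03 m and contact force between the fingers and tray above 0.5 N and not (distance between ball_center and tray_pocket above 0.02 m)), for 0.2 s.
At the end, for the whole second after the job is handed in: Tile in the formerly empty slot: foot 12 mm or more below its mouth, within 6 mm across, 7 mm along, 15 degrees of upright, face to the guest, let go. Tray held by the gripper alone, still, within 5 degrees of level, underside 60 to 150 mm up, within 40 mm of the mat's middle, ball in its pocket (all of step 1 and contact force between the fingers and tray above 0.5 N and height (world z) of tray_base between 0.06 and 0.15 m and horizontal distance between tray_base and mat_center below 0.04 m and angle between tray_base's own z axis and vertical below 0.09 rad and linear speed of tray below 0.02 m/s and angular speed of tray below 0.15 rad/s and not (distance between ball_center and tray_pocket above 0.02 m) and linear speed of ball below 0.05 m/s and contact force between tray and plinth below 0.1 N and contact force between tray and books below 0.1 N and contact force between tray and cup below 0.1 N and contact force between tray and gaiwan below 0.1 N and contact force between tray and tile below 0.1 N); the arm keeps its last pose, push and grip.
It fails at once if the tea ball leaves its pocket (distance between ball_center and tray_pocket above 0.02 m).
It fails at once if the robot touches the tea ball (contact force between any of the fingers, the arm and ball above 0.2 N).
It fails at once if another tile is moved (distance of any of tile_a_center, tile_b_center from where it was at the start of the episode above 0.015 m).
It fails at once if the cup or the lidded bowl is moved (distance of any of cup, gaiwan from where it was at the start of the episode above 0.02 m).
It also fails if it takes over 72 s, if anything falls off the work surface, if the arm or the gripper's body presses on something with over 40 N, if the wrist force passes 120 N, or if a joint passes its speed limit or range.

### The arm

A 6-joint arm with a two-finger parallel gripper is mounted at the origin on the work surface. World frame = base frame: x ahead of the robot, y to its left, z up, the work surface at z = 0. Lengths are in m, angles in rad, forces in N, time in s.
With the tool pointing down it reaches from about 0.25 to 0.775 m from the base axis. Payload 4 kg.
Tool frame: the origin (TCP) lies at the very end of the fingers, on their centre line; the grasp point (between the pads) lies 19 mm behind it; z points along the fingers, y is the line along which they close (so a half turn about z gives the same grasp; the last joint's range is limited). The gripper opens to 94 mm and grips with 3 to 60 N. Pads are 16 mm wide; open, the fingers measure 119 mm over their backs; the gripper's body (75 mm by 177 mm) begins 78 mm behind the grasp point.
Start: joints at [1.067, 0.087, 1.371, -0, 1.684, -0.103], TCP at [0.215, 0.506, 0.206] pointing down, gripper open.
Joint ranges: [-3.1, 3.1], [-0.76, 2.03], [0.27, 2.55], [-1.08, 4.22], [0.17, 2.65], [-2.57, 2.57]. Speed limits (rad/s): [2.79, 2.79, 3.14, 3.14, 3.14, 3.14].

### API

Orientations are given as [roll, pitch, yaw] about the fixed x, y, z axes, in that order (R = Rz(yaw) Ry(pitch) Rx(roll)).
In Python, from bench import robot, vision gives the robot as it stands.
- The arm moves only by the shell command python3 -m crank 'ROWS'. ROWS is JSON, a list of rows, each a list of 3 entries, a list of its own where there are three numbers: the closure, from 0 (fully open) to 1 (shut), then the shift along the tool's x, y, z in m, then the turn, a rotation vector about the tool's x, y, z in degrees. A call has 1 to 8 rows; each row shifts and turns the commanded pose from where the row before left it, along the tool's axes as they then stand; what a row does not reach is not made up. A row lasts 1/10 s, in which the tool goes at most 50 mm and 8.59 degrees, less where a joint would pass 70% of its speed; a pose out of reach is approached as far as the arm can. A call with a gripper value outside its range is refused whole. The fingers move at their own pace and stop on an object; the grip force is fixed at half the most. Time passes only in rows, so rows that do not move let the fingers close. It gives the time, the measured TCP pose, the force, the opening and the grip force at its end, in the units of the state.
- robot.get_obs(): the state, without advancing time (a new reading comes with each control period).
- vision.snapshot(name): name is "side" or "top"; returns a dict with "color" (400x640x3 uint8, red, green, blue), "z_map" (400x640 float32, m along the optical axis (not along the pixel's ray), 0 where there is no reading), "fx", "fy", "cx", "cy" (pixels), "dist" ([k1, k2, p1, p2, k3] as OpenCV has them; the pictures are not rectified), "R" (3x3) and "t" (3): a world point X has camera coordinates R X + t. Camera axes: x right, y down, z forward; pixel columns grow to the right and rows downward; lengths in m; the calibration is good to about 2 mm. A picture is of the moment at which its call begins.
- robot.close_job(): hands the job in; it is judged then, once.
The state is a dict: "time": time; "joint_positions": joint angles; "qvel": joint speeds; "joint_torque": joint torques, N m; "tool_pos": TCP position; "ee_rot": TCP orientation; "wrist_force": force on the tool from outside, world axes, zero at the start; "wrist_torque": the same for the moment, N m; "width": finger opening in m; "finger_force": force on a finger pad.
Only numpy, scipy, OpenCV 4.12 (cv2) and the standard library are available. Lean on these libraries where they do the work, as an engineer would, in place of code of your own. Each camera call takes 0.05 s, during which the arm holds its last target. There are 200 camera calls.

## Working session

There is one attempt and no reset: what is moved stays moved. The work goes in short steps, Python scripts to look and compute and a shell command to move; the robot and the scene stay as the last step left them, time stands still between calls to the robot, and variables do not carry over. Pictures are saved under pics/ and viewed, at most 10 in all, crops included, and the job is handed in when it is done.

```bash
mkdir -p pics
cat > h.py <<'E'
import numpy as np, cv2
from bench import robot, vision
def snap(n):
    s=vision.snapshot(n); s['K']=np.array([[s['fx'],0,s['cx']],[0,s['fy'],s['cy']],[0,0,1.]])
    s['R']=np.array(s['R']);s['t']=np.array(s['t']);s['dist']=np.array(s['dist'],float);return s
def ray(s,uv):
    p=cv2.undistortPoints(np.array(uv,float).reshape(-1,1,2),s['K'],s['dist']).reshape(-1,2)
    return -s['R'].T@s['t'], np.c_[p,np.ones(len(p))]@s['R']
def plane(s,uv,z):
    o,d=ray(s,uv); return o+d*((z-o[2])/d[:,2])[:,None]
def depth(s,uv):
    o,d=ray(s,uv); z=np.array([s['z_map'][int(v),int(u)] for u,v in uv]); return o+d*z[:,None]
def cloud(s):
    v,u=np.mgrid[0:400,0:640]; uv=np.c_[u.ravel(),v.ravel()]; o,d=ray(s,uv)
    return (o+d*s['z_map'].reshape(-1,1)).reshape(400,640,3)
def save(s,n): cv2.imwrite('pics/'+n+'.png',s['color'][...,::-1])
E
python3 - <<'E'
from h import *
for n in('top','side'):
    s=snap(n); save(s,n+'0'); print(n,-s['R'].T@s['t'],s['R'][2],(s['z_map']>0).mean())
o=robot.get_obs();print(o)
E
```

```text
top [ 0.34850093 -0.00304675  1.04624054] [ 0.19571622 -0.01154885 -0.98059257] 0.99584375
side [ 0.13731873 -0.7371221   0.56064629] [ 0.39462086  0.77371832 -0.49561511] 0.9961640625
{'time': 0.1, 'joint_positions': array([ 1.06689940e+00,  8.79060361e-02,  1.37207451e+00, -8.52496663e-07,
        1.68361253e+00, -1.03135757e-01]), 'qvel': array([ 0.00088088, -0.00200733, -0.00326801,  0.00126459,  0.00121505,
        0.00016547]), 'joint_torque': array([ 1.47837542e-03, -3.41252375e+01, -3.03302479e+01,  7.19325221e-02,
        3.04533052e-02, -9.14111956e-05]), 'tool_pos': array([0.21435084, 0.50598018, 0.20442211]), 'ee_rot': array([-3.13960277e+00, -2.05107367e-04,  2.74083118e+00]), 'wrist_force': array([-0.40949599, -0.29176482,  0.42046827]), 'wrist_torque': array([-0.03715557, -0.01130555, -0.04743045]), 'finger_force': 0.0, 'width': 0.09401578358345779}
```

View pics/top0.png

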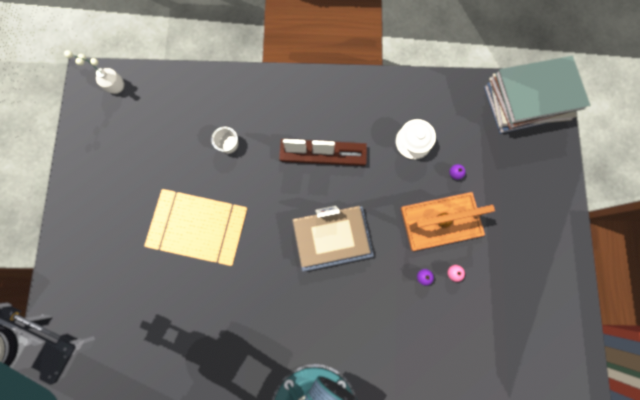

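View pics/side0.png

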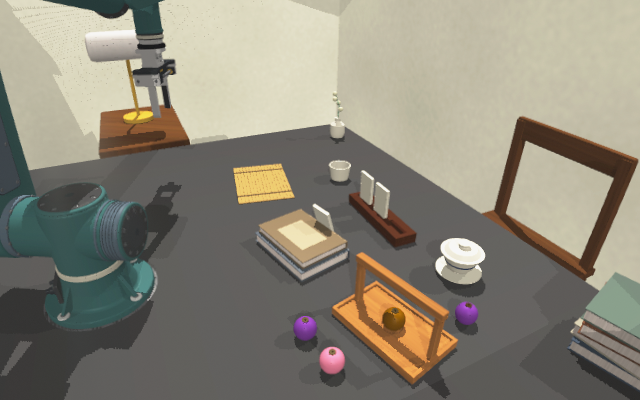

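The top view shows the loose tile at (327,211), leaning on the books at (333,238). The plinth is at (323,152), with standing tiles at (294,146) and (323,147) and the empty slot at (350,154). The mat is at (196,228), the cup at (226,140) and the gaiwan at (415,139). The tray is at (443,222), its bar running from about (418,219) to (494,209).

Possible mix-ups:
- **Tile:** the leaning one is (327,211). The standing ones at (294,146) and (323,147) are to be left alone.
- **Ball:** the one meant is orange, in the tray at (446,222). The decoys are purple at (425,277) and (458,172), and pink at (456,273).

```bash
cat > m.py <<'E'
from h import *
s=snap('top'); t=snap('side')
C=cloud(s); D=cloud(t)
def rect(P,n):
    (c,wh,a)=cv2.minAreaRect((P[:,:2]*1000).astype(np.float32)); print(n,len(P),'c',np.round(c,1),'wh',np.round(wh,1),'ang',round(a,1),'zmed',np.round(np.percentile(P[:,2],[5,50,95])*1000,1))
def sel(C,s,u0,u1,v0,v1,zlo,zhi,f=None):
    m=np.zeros((400,640),bool); m[v0:v1,u0:u1]=1
    m&=(C[...,2]>zlo)&(C[...,2]<zhi)
    if f is not None: m&=f(s['color'].astype(int))
    return C[m]
red=lambda c:(c[...,0]>c[...,1]+25)
white=lambda c:(c.min(-1)>150)&(c.max(-1)-c.min(-1)<30)
orange=lambda c:(c[...,0]>c[...,2]+60)
rect(sel(C,s,270,380,130,175,.018,.034),'plinth')
rect(sel(C,s,270,380,130,175,.092,.11),'tiles top a+b')
rect(sel(C,s,270,308,130,175,.05,.12),'tile a');rect(sel(C,s,308,340,130,175,.05,.12),'tile b')
rect(sel(C,s,285,380,200,275,.035,.048),'books')
rect(sel(C,s,305,350,195,225,.055,.12),'tile L')
rect(sel(C,s,390,505,190,260,.095,.14),'bar'); rect(sel(C,s,390,505,190,260,.01,.025),'tray rim')
rect(sel(C,s,390,505,190,260,.003,.05,orange),'tray all')
rect(sel(C,s,140,250,185,270,-.02,.02,orange),'mat')
rect(sel(C,s,390,440,115,165,.02,.12),'gaiwan');rect(sel(C,s,205,245,120,160,.02,.08),'cup')
print('side')
rect(sel(D,t,300,335,200,240,.055,.12,white),'tile L')
rect(sel(D,t,350,450,250,370,.1,.13),'bar'); rect(sel(D,t,340,420,190,245,.018,.034),'plinth')
rect(sel(D,t,357,375,170,205,.05,.12),'tile a');rect(sel(D,t,375,391,180,220,.05,.12),'tile b')
a=cv2.resize(s['color'][120:220,270:380],(660,600),interpolation=cv2.INTER_CUBIC)
cv2.imwrite('pics/crop1.png',a[...,::-1])
E
python3 m.py
```

```text
plinth 1324 c [666.7  -9.2] wh [240.   62.4] ang 87.8 zmed [21.4 26.3 29.9]
tiles top a+b 164 c [667.8  27.9] wh [130.    9.4] ang 88.1 zmed [ 94.1  99.8 103. ]
tile a 190 c [668.8  66.7] wh [55.8  9.8] ang 88.0 zmed [ 53.9  86.8 101.8]
tile b 186 c [666.4  -9.7] wh [54.7  9.7] ang 87.8 zmed [ 54.1  87.9 102.8]
books 3243 c [437.1 -32.9] wh [135.4 180.2] ang 12.6 zmed [39.8 42.9 45.8]
tile L 111 c [490.2 -23.9] wh [17.6 55.5] ang 12.6 zmed [60.6 86.7 90.2]
bar 542 c [ 481.1 -336.4] wh [ 16.3 195.3] ang 13.1 zmed [113.4 118.5 121.3]
tray rim 2518 c [ 481.3 -337.5] wh [119.9 202.7] ang 13.1 zmed [10.6 13.5 19.1]
tray all 2839 c [ 487.7 -362.8] wh [125.3 255. ] ang 13.2 zmed [ 9.5 13.4 21.2]
mat 4160 c [453.9 331.5] wh [245.9 164.5] ang 78.7 zmed [0.  3.4 6.7]
gaiwan 861 c [ 706.1 -264.6] wh [90.7 90. ] ang 85.5 zmed [58.3 67.  82.3]
cup 244 c [690.2 260.7] wh [65.5 65.4] ang 28.1 zmed [22.4 38.1 46.8]
side
tile L 75 c [486.3 -27.6] wh [12.2 56.9] ang 20.0 zmed [63.6 85.9 88.3]
bar 1341 c [ 480.8 -337.4] wh [ 18.7 195.7] ang 12.7 zmed [103.7 116.  118.5]
plinth 1015 c [622.   -3.2] wh [245.  183.1] ang 79.4 zmed [19.5 24.3 29.1]
tile a 237 c [669.5  65.2] wh [60.  11.2] ang 87.5 zmed [53.2 76.8 99.1]
tile b 278 c [667.1 -11. ] wh [58.6 10.1] ang 89.1 zmed [52.8 77.  98.8]
```

View pics/crop1.png

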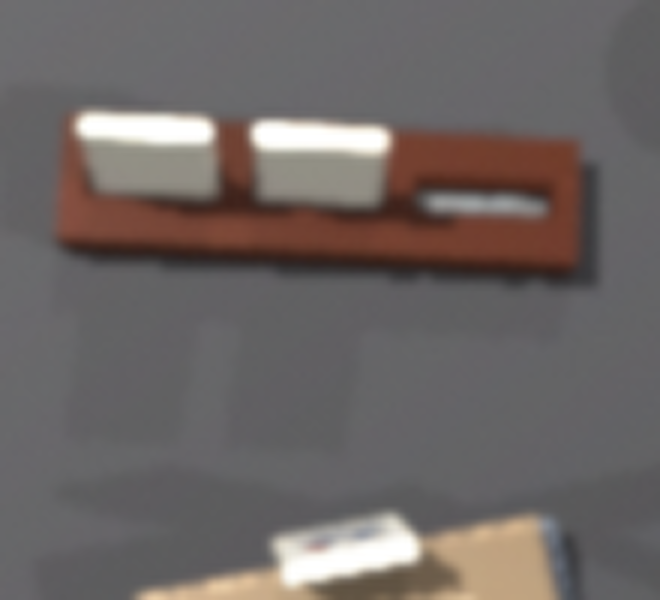

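The crop shows the empty slot on the right at crop (485,203), which is full-image (351,154). The loose tile is below at crop (345,550), full-image (327,211), with its painted face away from the robot. The measured sizes match the ones given, so I'll turn the tool and go above the tile.

```bash
cat > d.py <<'E'
# usage: d.py x y z(mm) yaw tilt(deg): remaining tool shift (mm, current axes) and rotvec (deg)
import sys
from h import *
from scipy.spatial.transform import Rotation as Q
x,y,z,yaw,tilt=map(float,sys.argv[1:])
o=robot.get_obs(); R=Q.from_euler('xyz',o['ee_rot'])
T=Q.from_euler('z',90+yaw,degrees=True)*Q.from_euler('x',180,degrees=True)*Q.from_euler('x',-tilt,degrees=True)
d=np.array([x,y,z])-np.array(o['tool_pos'])*1000
print('t',round(o['time'],2),'pos',np.round(np.array(o['tool_pos'])*1000,1),'w',round(o['width']*1000,1),'F',np.round(o['wrist_force'],1),'ff',round(o['finger_force'],2))
print('shift now',np.round(R.inv().apply(d),1),'rot',np.round((R.inv()*T).as_rotvec(degrees=True),2),'shift after rot',np.round(T.inv().apply(d),1))
E
python3 -m crank '[[0.5,[0,0,0],[0,0,7.8]],[0.5,[0,0,0],[0,0,7.8]],[0.5,[0,0,0],[0,0,7.8]],[0.5,[0,0,0],[0,0,7.8]],[0.5,[0,0,0],[0,0,7.8]],[0.5,[0,0,0],[0,0,7.8]],[0.5,[0,0,0],[0,0,7.8]],[0.5,[0,0,0],[0,0,0]]]'
python3 d.py 472 -28 136 12.6 0
```

```text
time: 1.0
tool_pos: [0.2145, 0.5063, 0.2052]
ee_rot: [-3.141, 0.0, 1.788]
wrist_force: [1.0, -0.4, 0.1]
width: 0.0473
finger_force: 0.0
t 1.0 pos [214.5 506.3 205.2] w 47.3 F [ 1.  -0.4  0.1] ff 0.0
shift now [-577.2  136.2   69.4] rot [-0.02  0.02 -0.15] shift after rot [-577.6  134.7   69.2]
```

```bash
python3 -m crank '[[0.5,[-0.02,0.005,0],[0,0,0]],[0.5,[-0.04,0.01,0],[0,0,0]],[0.5,[-0.045,0.011,0],[0,0,0]],[0.5,[-0.045,0.011,0],[0,0,0]],[0.5,[-0.045,0.011,0],[0,0,0]],[0.5,[-0.045,0.011,0],[0,0,0]],[0.5,[-0.045,0.011,0],[0,0,0]],[0.5,[-0.045,0.011,0],[0,0,0]]]'
python3 -m crank '[[0.5,[-0.045,0.011,0],[0,0,0]],[0.5,[-0.045,0.011,0],[0,0,0]],[0.5,[-0.045,0.011,0],[0,0,0]],[0.5,[-0.045,0.011,0],[0,0,0]],[0.5,[-0.04,0.01,0],[-5,0,0]],[0.5,[-0.02,0.005,0],[-5,0,0]],[0.5,[0,0,0],[-5,0,0]],[0.5,[0,0,0],[0,0,0]]]'
python3 d.py 472 -28 136 12.6 15
```

```text
time: 1.8
tool_pos: [0.3651, 0.1999, 0.2056]
ee_rot: [3.141, -0.0, 1.792]
wrist_force: [0.9, -0.3, 0.0]
width: 0.0467
finger_force: 0.0
time: 2.6
tool_pos: [0.4722, -0.021, 0.205]
ee_rot: [2.881, -0.0, 1.787]
wrist_force: [-0.1, 0.1, 0.1]
width: 0.0469
finger_force: 0.0
t 2.6 pos [472.2 -21.  205. ] w 46.9 F [-0.1  0.1  0.1] ff 0.0
shift now [ -6.8 -19.4  66.2] rot [-0.06  0.05 -0.19] shift after rot [ -6.8 -19.5  66.2]
```

```bash
python3 -m crank '[[0.5,[-0.007,-0.019,0.01],[0,0,0]],[0.5,[0,0,0.03],[0,0,0]],[0.5,[0,0,0.026],[0,0,0]],[0.5,[0,0,0],[0,0,0]]]'
python3 d.py 492 -24 57 12.6 15
python3 - <<'E'
from h import *
t=snap('side');s=snap('top')
a=cv2.resize(t['color'][140:260,230:390],(800,600),interpolation=cv2.INTER_CUBIC)
cv2.imwrite('pics/crop2.png',a[...,::-1])
D=cloud(t)
# tile edge-on: painted side / white points above 60 mm in tile frame
c,sn=np.cos(np.radians(12.6)),np.sin(np.radians(12.6))
P=D[195:240,300:340].reshape(-1,3)*1000; P=P[(P[:,2]>50)&(P[:,2]<95)]
e=P[:,0]*c+P[:,1]*sn; f=-P[:,0]*sn+P[:,1]*c
for z in range(50,95,7):
    m=(P[:,2]>z)&(P[:,2]<=z+7); print(z,m.sum(),np.round(np.percentile(e[m],[2,50,98]),1),np.round(np.percentile(f[m],[2,98]),1)) if m.sum()>3 else 0
print('tcp target e,f',492*c-24*sn,-492*sn-24*c)
E
```

```text
time: 3.0
tool_pos: [0.4722, -0.0259, 0.1332]
ee_rot: [2.888, -0.003, 1.791]
wrist_force: [-0.1, 0.4, -1.4]
width: 0.0469
finger_force: 0.0
t 3.0 pos [472.2 -25.9 133.2] w 46.9 F [-0.1  0.4 -1.4] ff 0.0
shift now [-2.7 -0.  78.7] rot [-0.47 -0.19 -0.04] shift after rot [-2.5 -0.7 78.7]
50 33 [472.5 474.  480.3] [-160.8 -107.2]
57 33 [470.3 471.8 477.6] [-160.1 -107.8]
64 34 [468.9 470.4 477.9] [-160.5 -106.4]
71 35 [467.  468.2 474.4] [-159.7 -105.7]
78 41 [464.7 466.8 473.6] [-160.4 -104.4]
85 45 [464.6 468.9 472.9] [-158.1 -105.6]
tcp target e,f 474.9156090803467 -130.74847705362887
```

View pics/crop2.png

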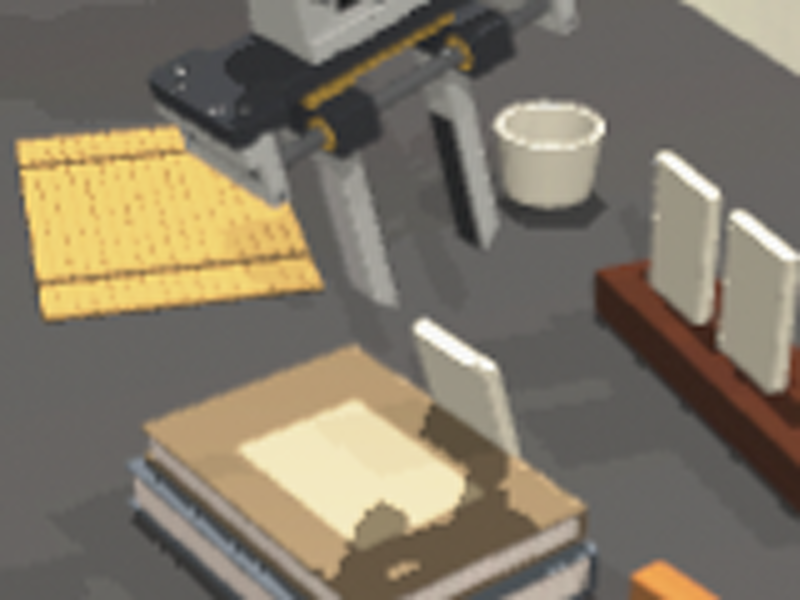

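The crop shows the fingers straddling the tile, whose top edge is at crop (455,345). The tilt matches the tile, so I'll go down and grip.

```bash
python3 -m crank '[[0.5,[-0.003,0.001,0.02],[0,0,0]],[0.5,[0,0,0.03],[0,0,0]],[0.5,[0,0,0.02],[0,0,0]],[0.5,[0,0,0.0085],[0,0,0]],[0.5,[0,0,0],[0,0,0]]]'
python3 d.py 492 -24 57 12.6 15
python3 -m crank '[[1,[0,0,0],[0,0,0]],[1,[0,0,0],[0,0,0]],[1,[0,0,0],[0,0,0]],[1,[0,0,0],[0,0,0]],[1,[0,0,0],[0,0,0]],[1,[0,0,0],[0,0,0]]]'
```

```text
time: 3.6
tool_pos: [0.496, -0.0253, 0.062]
ee_rot: [2.88, -0.0, 1.789]
wrist_force: [0.0, -0.2, 0.0]
width: 0.0471
finger_force: 0.0
t 3.6 pos [496.  -25.3  62. ] w 47.1 F [ 0.  -0.2  0. ] ff 0.0
shift now [ 2.1 -4.8  3.9] rot [-0.02  0.02 -0.11] shift after rot [ 2.1 -4.8  3.9]
time: 4.2
tool_pos: [0.4956, -0.0255, 0.0617]
ee_rot: [2.88, -0.0, 1.788]
wrist_force: [0.3, -0.3, -0.2]
width: 0.0078
finger_force: 30.0
```

```bash
python3 -m crank '[[1,[0,0.003,-0.01],[0,0,0]],[1,[0,0.006,-0.02],[0,0,0]],[1,[0,0.008,-0.029],[0,0,0]],[1,[0,0.006,-0.025],[0,0,0]],[1,[0,0,0],[5,0,0]],[1,[0,0,0],[5,0,0]],[1,[0,0,0],[5,0,0]],[1,[0,0,0],[0,0,0]]]'
python3 -m crank '[[1,[0,0,0],[0,0,5]],[1,[0,0,0],[0,0,5]],[1,[0,0,0],[0,0,4.7]],[1,[0,0,0],[0,0,0]]]'
python3 d.py 664 -85.6 160 -2.1 0
```

```text
time: 5.0
tool_pos: [0.498, -0.025, 0.1488]
ee_rot: [-3.141, -0.0, 1.789]
wrist_force: [0.2, -0.2, -1.2]
width: 0.0079
finger_force: 30.0
time: 5.4
tool_pos: [0.4958, -0.0254, 0.149]
ee_rot: [3.14, -0.0, 1.531]
wrist_force: [-0.5, 0.2, -0.8]
width: 0.0081
finger_force: 30.0
t 5.4 pos [495.8 -25.4 149. ] w 8.1 F [-0.5  0.2 -0.8] ff 30.0
shift now [-53.5 170.5 -10.8] rot [ 0.07 -0.02 -0.17] shift after rot [-54.  170.3 -11. ]
```

```bash
python3 -m crank '[[1,[-0.01,0.01,-0.01],[0,0,0]],[1,[-0.015,0.03,-0.01],[0,0,0]],[1,[-0.015,0.04,0],[0,0,0]],[1,[-0.014,0.04,0],[0,0,0]],[1,[0,0.035,0],[0,0,0]],[1,[0,0.015,0],[0,0,0]],[1,[0,0,0],[0,0,0]],[1,[0,0,0],[0,0,0]]]'
cat > t.py <<'E'
from h import *
t=snap('side');s=snap('top')
p=np.array(robot.get_obs()['tool_pos'])*1000
# tile points in the side view: below fingertip level, near TCP
D=cloud(t)*1000
m=(abs(D[...,0]-p[0])<25)&(abs(D[...,1]-p[1])<45)&(D[...,2]<p[2]-6)&(D[...,2]>p[2]-75)&(t['color'].min(-1)>90)
P=D[m]; v,u=np.nonzero(m); print('tcp',p,'n',m.sum(),'px',u.min(),u.max(),v.min(),v.max())
for z in range(-70,-5,8):
    k=(P[:,2]>p[2]+z)&(P[:,2]<=p[2]+z+8)
    if k.sum()>3: print(z,k.sum(),'x',np.round(np.percentile(P[k,0],[3,50,97]),1),'y',np.round(np.percentile(P[k,1],[3,97]),1))
print('zmin',np.percentile(P[:,2],1)-p[2])
a=cv2.resize(t['color'][120:270,310:510],(800,600),interpolation=cv2.INTER_CUBIC)
cv2.imwrite('pics/crop3.png',a[...,::-1])
E
python3 t.py; python3 d.py 664 -85.6 120 -2.1 0
```

```text
time: 6.2
tool_pos: [0.6633, -0.0861, 0.1685]
ee_rot: [-3.141, -0.0, 1.532]
wrist_force: [-0.4, 0.1, -0.5]
width: 0.0076
finger_force: 30.0
tcp [663.02896465 -85.97705786 169.23596704] n 350 px 392 408 172 203
-70 13 x [657.7 660.4 662.1] y [-110.3  -63.4]
-62 48 x [657.1 660.1 664.5] y [-112.   -58.6]
-54 49 x [657.6 659.8 662.8] y [-111.1  -60.8]
-46 44 x [656.7 659.9 662. ] y [-111.8  -59. ]
-38 50 x [657.  659.8 663.4] y [-112.   -59.2]
-30 50 x [656.4 659.6 662.2] y [-112.1  -57.8]
-22 49 x [655.8 659.8 663.2] y [-112.2  -61.7]
-14 47 x [655.8 659.7 662.1] y [-111.7  -59.1]
zmin -64.03384620150416
t 6.3 pos [663.  -86.  169.2] w 7.8 F [ 0.3 -0.6 -0.6] ff 30.0
shift now [ 0.4  1.  49.2] rot [ 0.01 -0.01 -0.13] shift after rot [ 0.4  1.  49.2]
```

View pics/crop3.png

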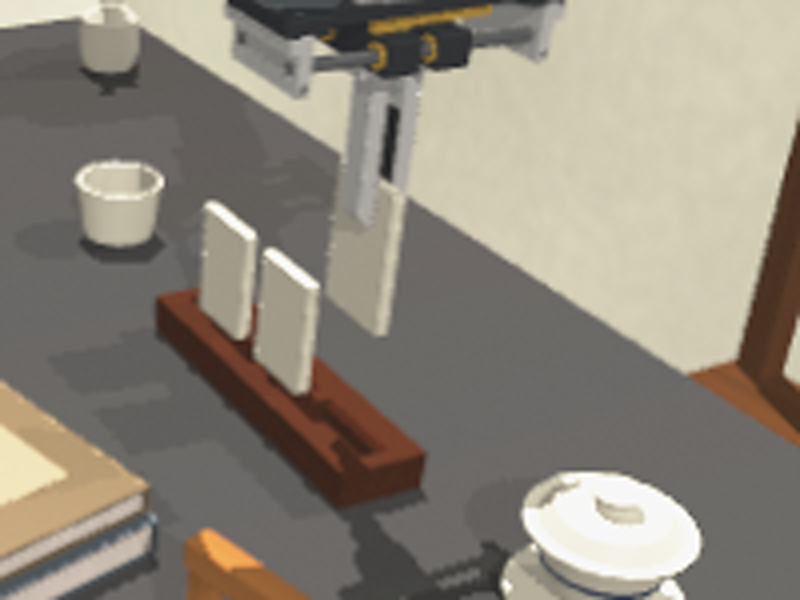

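The tile hangs upright at crop (365,255), straight between the pads. The slot is below it at crop (350,430). I'll trim about 1 mm and go down.

```bash
python3 -m crank '[[1,[-0.0007,0.0007,0.02],[0,0,0]],[1,[0,0,0.025],[0,0,0]],[1,[0,0,0.018],[0,0,0]],[1,[0,0,0.005],[0,0,0]],[1,[0,0,0],[0,0,0]]]'
python3 -m crank '[[1,[0,0,0.005],[0,0,0]],[1,[0,0,0.005],[0,0,0]],[1,[0,0,0],[0,0,0]]]'; python3 d.py 664 -86.6 74 -2.1 0
```

```text
time: 6.8
tool_pos: [0.6635, -0.0866, 0.1004]
ee_rot: [-3.14, -0.0, 1.532]
wrist_force: [0.6, 0.6, -0.6]
width: 0.008
finger_force: 30.0
time: 7.1
tool_pos: [0.6645, -0.0868, 0.0907]
ee_rot: [-3.142, -0.0, 1.531]
wrist_force: [-0.3, -0.1, -0.9]
width: 0.0075
finger_force: 30.0
t 7.1 pos [664.5 -86.8  90.7] w 7.5 F [-0.3 -0.1 -0.9] ff 30.0
shift now [ 0.2 -0.5 16.7] rot [-0.   -0.   -0.16] shift after rot [ 0.2 -0.5 16.7]
```

```bash
python3 -m crank '[[1,[0,0,0.004],[0,0,0]],[1,[0,0,0.004],[0,0,0]],[1,[0,0,0],[0,0,0]]]';python3 -m crank '[[1,[0,0,0.003],[0,0,0]],[1,[0,0,0.003],[0,0,0]],[1,[0,0,0],[0,0,0]]]'; python3 d.py 664 -86.6 74 -2.1 0
```

```text
time: 7.4
tool_pos: [0.6645, -0.0868, 0.0819]
ee_rot: [-3.141, -0.0, 1.531]
wrist_force: [0.3, -1.0, -1.4]
width: 0.008
finger_force: 30.0
time: 7.7
tool_pos: [0.6645, -0.0868, 0.0761]
ee_rot: [-3.141, -0.0, 1.531]
wrist_force: [1.3, -0.7, -1.1]
width: 0.0081
finger_force: 30.0
t 7.7 pos [664.5 -86.8  76.1] w 8.1 F [ 1.3 -0.7 -1.1] ff 30.0
shift now [ 0.1 -0.5  2.1] rot [-0.03 -0.01 -0.16] shift after rot [ 0.2 -0.5  2.1]
```

```bash
python3 -m crank '[[1,[0,0,0.002],[0,0,0]],[1,[0,0,0.001],[0,0,0]],[1,[0,0,0],[0,0,0]]]'; python3 -m crank '[[1,[0,0,0.001],[0,0,0]],[1,[0,0,0],[0,0,0]]]'
```

```text
time: 8.0
tool_pos: [0.6645, -0.0868, 0.0736]
ee_rot: [-3.141, -0.0, 1.531]
wrist_force: [-0.1, 0.5, -0.3]
width: 0.0076
finger_force: 30.0
time: 8.2
tool_pos: [0.6647, -0.0868, 0.073]
ee_rot: [3.141, -0.0, 1.531]
wrist_force: [-0.1, -0.1, 0.0]
width: 0.008
finger_force: 30.0
```

```bash
python3 -m crank '[[1,[0,0,0.001],[0,0,0]],[1,[0,0,0],[0,0,0]]]'; python3 -m crank '[[1,[0,0,0.001],[0,0,0]],[1,[0,0,0],[0,0,0]]]'
```

```text
time: 8.4
tool_pos: [0.6648, -0.0868, 0.0729]
ee_rot: [3.141, 0.0, 1.531]
wrist_force: [-1.9, 0.0, 5.1]
width: 0.0077
finger_force: 30.0
time: 8.6
tool_pos: [0.6648, -0.0868, 0.0729]
ee_rot: [3.14, 0.0, 1.531]
wrist_force: [-3.0, 0.4, 7.4]
width: 0.008
finger_force: 30.0
```

The tile is resting on the slot floor: TCP at 73 mm with an upward push. I'll release it and back off.

```bash
python3 -m crank '[[1,[0,0,-0.001],[0,0,0]],[0.6,[0,0,0],[0,0,0]],[0.6,[0,0,0],[0,0,0]],[0.6,[0,0,0],[0,0,0]],[0.6,[0,0,0],[0,0,0]],[0.6,[0,0,-0.01],[0,0,0]],[0.6,[0,0,-0.03],[0,0,0]],[0.6,[0,0,-0.04],[0,0,0]]]'
python3 -m crank '[[0.6,[0,0,-0.04],[0,0,0]],[0.6,[0,0,-0.03],[0,0,0]],[0.6,[-0.02,-0.01,0],[0,0,0]],[0.6,[-0.04,-0.03,0],[0,0,3]],[0.6,[-0.045,-0.03,0],[0,0,0]],[0.6,[-0.045,-0.03,0],[0,0,0]],[0.6,[-0.04,-0.03,0],[0,0,0]],[0.6,[0,0,0],[0,0,0]]]'
sed -n '/^s=/,/^orange/p;1p' m.py > m2.py
cat >> m2.py <<'E'
rect(sel(C,s,338,372,130,175,.05,.12),'tile new');rect(sel(C,s,308,337,130,175,.05,.12),'tile b');rect(sel(C,s,270,308,130,175,.05,.12),'tile a')
for z0,z1 in((.035,.06),(.06,.08),(.08,.1)):
  P=sel(D,t,386,425,190,250,z0,z1); P=P[(P[:,1]<-.045)&(P[:,1]>-.13)&(abs(P[:,0]-.664)<.03)]; print('new side',z0,len(P),np.round(np.median(P,0)*1000,1))
b=cv2.resize(t['color'][150:270,320:480],(800,600),interpolation=cv2.INTER_CUBIC);cv2.imwrite('pics/crop4.png',b[...,::-1])
E
python3 m2.py; python3 d.py 481 -337 190 13.1 0
```

```text
time: 9.4
tool_pos: [0.6632, -0.0865, 0.1503]
ee_rot: [-3.136, -0.001, 1.531]
wrist_force: [-0.4, -0.4, 0.1]
width: 0.0375
finger_force: 0.0
time: 10.2
tool_pos: [0.5224, -0.2646, 0.2232]
ee_rot: [3.141, 0.003, 1.471]
wrist_force: [-0.1, 1.0, -0.5]
width: 0.0376
finger_force: 0.0
tile new 188 c [663.7 -84.4] wh [55.7  9.5] ang 87.8 zmed [ 54.   88.2 102.6]
tile b 185 c [666.4  -9.7] wh [54.7  9.7] ang 87.2 zmed [ 55.3  89.3 102.6]
tile a 188 c [668.7  66.5] wh [55.4  9.7] ang 88.1 zmed [ 55.9  87.5 102.8]
new side 0.035 131 [661.1 -89.5  47.9]
new side 0.06 102 [661.1 -91.5  70.3]
new side 0.08 113 [661.3 -93.   92.5]
t 10.3 pos [ 525.5 -260.9  222.8] w 37.8 F [ 1.2  0.9 -0.1] ff 0.0
shift now [-80.  -37.2  32.7] rot [ 1.000e-01  1.000e-02 -1.851e+01] shift after rot [-64.1 -60.6  32.8]
```

View pics/crop4.png

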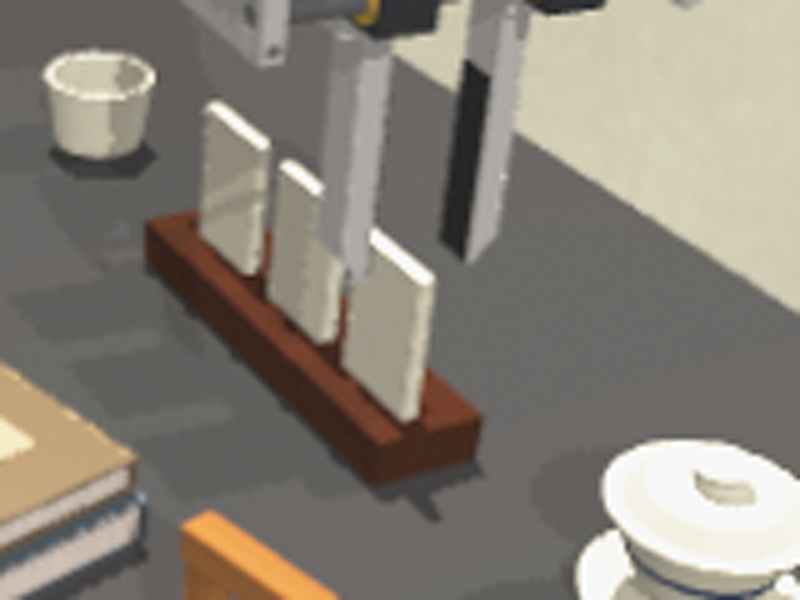

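The crop shows the third tile upright and flush at crop (385,330), at the same height as its neighbours. On to the tray.

```bash
python3 -m crank '[[0.5,[0,0,0],[0,0,-6.2]],[0.5,[0,0,0],[0,0,-6.2]],[0.5,[0,0,0],[0,0,-6.1]],[0.5,[-0.02,-0.02,0.01],[0,0,0]],[0.5,[-0.025,-0.022,0.01],[0,0,0]],[0.5,[-0.019,-0.018,0.01],[0,0,0]],[0.5,[0,0,0],[0,0,0]],[0.5,[0,0,0],[0,0,0]]]'
python3 d.py 481 -337 92 13.1 0
```

```text
time: 11.1
tool_pos: [0.4832, -0.335, 0.1917]
ee_rot: [3.141, -0.001, 1.803]
wrist_force: [-0.1, -1.2, 0.7]
width: 0.0471
finger_force: 0.0
t 11.1 pos [ 483.2 -335.   191.7] w 47.1 F [-0.1 -1.2  0.7] ff 0.0
shift now [-1.6 -2.7 99.7] rot [ 0.04 -0.06  0.2 ] shift after rot [-1.5 -2.6 99.7]
```

```bash
python3 -m crank '[[0.5,[-0.001,-0.0025,0.02],[0,0,0]],[0.5,[0,0,0.03],[0,0,0]],[0.5,[0,0,0.025],[0,0,0]],[0.5,[0,0,0.017],[0,0,0]],[0.5,[0,0,0.006],[0,0,0]],[0.5,[0,0,0],[0,0,0]],[0.5,[0,0,0],[0,0,0]]]'
python3 d.py 481 -337 92 13.1 0
python3 - <<'E'
from h import *
t=snap('side'); cv2.imwrite('pics/crop5.png',cv2.resize(t['color'][210:390,310:490],(600,600),interpolation=cv2.INTER_CUBIC)[...,::-1])
E
```

```text
time: 11.8
tool_pos: [0.4812, -0.3375, 0.0953]
ee_rot: [3.14, 0.002, 1.803]
wrist_force: [0.2, -0.9, 0.3]
width: 0.047
finger_force: 0.0
t 11.8 pos [ 481.2 -337.5   95.3] w 47.0 F [ 0.2 -0.9  0.3] ff 0.0
shift now [ 0.5 -0.1  3.3] rot [0.1  0.11 0.21] shift after rot [ 0.5 -0.1  3.3]
```

View pics/crop5.png

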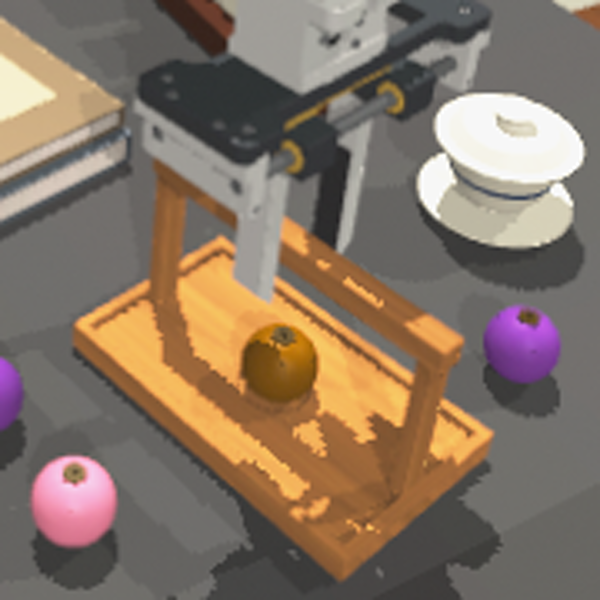

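The crop shows the bar between the fingers, with the fingertip at crop (255,295) well above the orange ball at (280,362). I'll lower 3 mm and close gently.

```bash
python3 -m crank '[[0.6,[0,0,0.003],[0,0,0]],[0.7,[0,0,0],[0,0,0]],[0.76,[0,0,0],[0,0,0]],[0.8,[0,0,0],[0,0,0]],[0.83,[0,0,0],[0,0,0]],[0.86,[0,0,0],[0,0,0]],[1,[0,0,0],[0,0,0]],[1,[0,0,0],[0,0,0]]]'
python3 -m crank '[[1,[0,0,0],[0,0,0]],[1,[0,0,-0.002],[0,0,0]],[1,[0,0,-0.003],[0,0,0]],[1,[0,0,-0.004],[0,0,0]],[1,[0,0,-0.004],[0,0,0]],[1,[0,0,-0.004],[0,0,0]],[1,[0,0,-0.003],[0,0,0]],[1,[0,0,-0.001],[0,0,0]]]'; python3 d.py 454 331 191 13.1 0
```

```text
time: 12.65
tool_pos: [0.4804, -0.3377, 0.0912]
ee_rot: [3.14, 0.001, 1.802]
wrist_force: [1.9, 0.5, 2.3]
width: 0.0157
finger_force: 30.0
time: 13.45
tool_pos: [0.4801, -0.3378, 0.1124]
ee_rot: [3.141, 0.001, 1.802]
wrist_force: [0.5, 0.5, -2.4]
width: 0.0155
finger_force: 30.0
t 13.45 pos [ 480.1 -337.8  112.4] w 15.5 F [ 0.5  0.5 -2.4] ff 30.0
shift now [657.  127.8 -79. ] rot [0.03 0.04 0.13] shift after rot [657.3 126.2 -78.6]
```

```bash
python3 -m crank '[[1,[0,0,-0.004],[0,0,0]],[1,[0,0,-0.008],[0,0,0]],[1,[0,0,-0.012],[0,0,0]],[1,[0,0,-0.014],[0,0,0]],[1,[0,0,-0.014],[0,0,0]],[1,[0,0,-0.012],[0,0,0]],[1,[0,0,-0.008],[0,0,0]],[1,[0,0,-0.005],[0,0,0]]]'
python3 -m crank '[[1,[0,0,-0.002],[0,0,0]],[1,[0,0,0],[0,0,0]],[1,[0,0,0],[0,0,0]],[1,[0,0,0],[0,0,0]]]'
python3 d.py 454 331 191 13.1 0
python3 - <<'E'
from h import *
t=snap('side'); cv2.imwrite('pics/crop6.png',cv2.resize(t['color'][180:380,300:500],(600,600),interpolation=cv2.INTER_CUBIC)[...,::-1])
E
```

```text
time: 14.25
tool_pos: [0.4802, -0.3379, 0.1902]
ee_rot: [3.141, 0.001, 1.802]
wrist_force: [0.5, 0.4, -2.1]
width: 0.0157
finger_force: 30.0
time: 14.65
tool_pos: [0.4796, -0.3374, 0.1899]
ee_rot: [-3.141, -0.001, 1.802]
wrist_force: [-0.6, -0.5, -2.8]
width: 0.0159
finger_force: 30.0
t 14.65 pos [ 479.6 -337.4  189.9] w 15.9 F [-0.6 -0.5 -2.8] ff 30.0
shift now [ 6.565e+02  1.281e+02 -4.000e-01] rot [-0.05 -0.07  0.14] shift after rot [656.8 126.5  -1.1]
```

View pics/crop6.png

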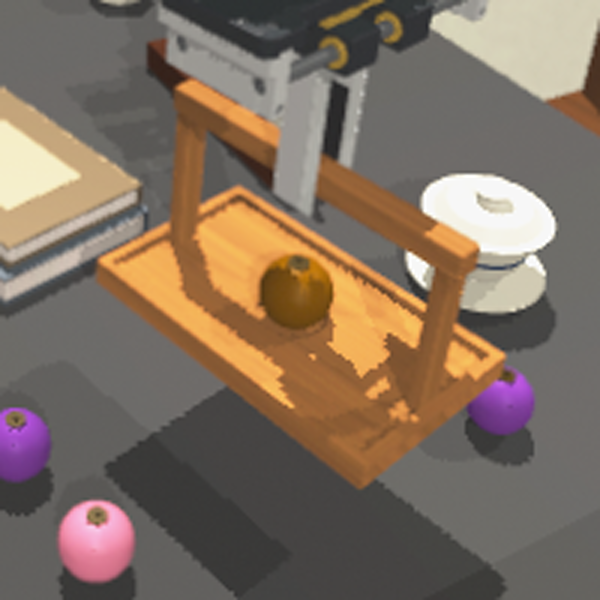

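The crop shows the tray lifted level, with the orange ball in its pocket at crop (297,292). I'll carry it with slow ramps.

```bash
python3 -m crank '[[1,[0.003,0.0006,0],[0,0,0]],[1,[0.006,0.0012,0],[0,0,0]],[1,[0.009,0.0018,0],[0,0,0]],[1,[0.012,0.0024,0],[0,0,0]],[1,[0.015,0.003,0],[0,0,0]],[1,[0.015,0.003,0],[0,0,0]],[1,[0.015,0.003,0],[0,0,0]],[1,[0.015,0.003,0],[0,0,0]]]'
python3 -m crank '[[1,[0.015,0.003,0],[0,0,0]],[1,[0.015,0.003,0],[0,0,0]],[1,[0.015,0.003,0],[0,0,0]],[1,[0.015,0.003,0],[0,0,0]],[1,[0.015,0.003,0],[0,0,0]],[1,[0.015,0.003,0],[0,0,0]],[1,[0.015,0.003,0],[0,0,0]],[1,[0.015,0.003,0],[0,0,0]]]'
python3 -m crank '[[1,[0.015,0.003,0],[0,0,0]],[1,[0.015,0.003,0],[0,0,0]],[1,[0.015,0.003,0],[0,0,0]],[1,[0.015,0.003,0],[0,0,0]],[1,[0.012,0.0024,0],[0,0,0]],[1,[0.009,0.0018,0],[0,0,0]],[1,[0.006,0.001,0],[0,0,0]],[1,[0.003,0.0005,0],[0,0,0]]]'
python3 -m crank '[[1,[0,0,0],[0,0,0]],[1,[0,0,0],[0,0,0]]]'
python3 d.py 454 331 191 13.1 0
```

```text
time: 15.5
tool_pos: [0.4768, -0.2442, 0.1909]
ee_rot: [3.141, 0.0, 1.802]
wrist_force: [0.2, -0.8, -2.8]
width: 0.0157
finger_force: 30.0
time: 16.3
tool_pos: [0.4727, -0.1223, 0.1908]
ee_rot: [3.141, -0.0, 1.802]
wrist_force: [-0.2, -1.0, -2.2]
width: 0.016
finger_force: 30.0
time: 17.1
tool_pos: [0.4693, -0.0314, 0.1907]
ee_rot: [3.142, 0.0, 1.802]
wrist_force: [-0.9, 0.4, -2.4]
width: 0.0158
finger_force: 30.0
time: 17.3
tool_pos: [0.4694, -0.0323, 0.1908]
ee_rot: [-3.142, 0.0, 1.801]
wrist_force: [0.3, -0.2, -1.6]
width: 0.0157
finger_force: 30.0
t 17.3 pos [469.4 -32.3 190.8] w 15.7 F [ 0.3 -0.2 -1.6] ff 30.0
shift now [ 3.571e+02  6.810e+01 -3.000e-01] rot [-0.    0.02  0.11] shift after rot [ 3.573e+02  6.740e+01 -2.000e-01]
```

```bash
python3 -m crank '[[1,[0.003,0.0006,0],[0,0,0]],[1,[0.006,0.0012,0],[0,0,0]],[1,[0.009,0.0018,0],[0,0,0]],[1,[0.012,0.0024,0],[0,0,0]],[1,[0.015,0.0028,0],[0,0,0]],[1,[0.015,0.0028,0],[0,0,0]],[1,[0.015,0.0028,0],[0,0,0]],[1,[0.015,0.0028,0],[0,0,0]]]'
python3 -m crank '[[1,[0.015,0.0028,0],[0,0,0]],[1,[0.015,0.0028,0],[0,0,0]],[1,[0.015,0.0028,0],[0,0,0]],[1,[0.015,0.0028,0],[0,0,0]],[1,[0.015,0.0028,0],[0,0,0]],[1,[0.015,0.0028,0],[0,0,0]],[1,[0.015,0.0028,0],[0,0,0]],[1,[0.015,0.0028,0],[0,0,0]]]'
python3 -m crank '[[1,[0.015,0.0028,0],[0,0,0]],[1,[0.015,0.0028,0],[0,0,0]],[1,[0.015,0.0028,0],[0,0,0]],[1,[0.015,0.0028,0],[0,0,0]],[1,[0.015,0.0028,0],[0,0,0]],[1,[0.015,0.0028,0],[0,0,0]],[1,[0.015,0.0028,0],[0,0,0]],[1,[0.015,0.0028,0],[0,0,0]]]'
python3 -m crank '[[1,[0.012,0.0024,0],[0,0,0]],[1,[0.009,0.0018,0],[0,0,0]],[1,[0.006,0.001,0],[0,0,0]],[1,[0.003,0.0005,0],[0,0,0]],[1,[0,0,0],[0,0,0]],[1,[0,0,0],[0,0,0]],[1,[0,0,0],[0,0,0]],[1,[0,0,0],[0,0,0]]]'
python3 -m crank '[[1,[0,0,0],[0,0,0]],[1,[0,0,0],[0,0,0]],[1,[0,0,0],[0,0,0]],[1,[0,0,0],[0,0,0]],[1,[0,0,0],[0,0,0]],[1,[0,0,0],[0,0,0]]]'
python3 d.py 454 331 191 13.1 0
python3 - <<'E'
from h import *
t=snap('side'); C=cloud(t)
cv2.imwrite('pics/end.png',cv2.resize(t['color'][80:260,210:450],(800,600),interpolation=cv2.INTER_CUBIC)[...,::-1])
E
```

```text
time: 18.1
tool_pos: [0.4652, 0.0613, 0.1908]
ee_rot: [3.141, -0.0, 1.803]
wrist_force: [0.0, -0.7, -2.1]
width: 0.0153
finger_force: 30.0
time: 18.9
tool_pos: [0.4593, 0.1832, 0.1908]
ee_rot: [3.142, -0.0, 1.803]
wrist_force: [0.0, -0.2, -1.9]
width: 0.0156
finger_force: 30.0
time: 19.7
tool_pos: [0.4541, 0.3048, 0.1907]
ee_rot: [3.142, -0.0, 1.802]
wrist_force: [-0.2, -0.2, -2.2]
width: 0.016
finger_force: 30.0
time: 20.5
tool_pos: [0.4529, 0.3336, 0.1909]
ee_rot: [3.141, -0.0, 1.801]
wrist_force: [0.3, -0.3, -1.8]
width: 0.0157
finger_force: 30.0
time: 21.1
tool_pos: [0.4528, 0.3341, 0.1908]
ee_rot: [3.142, -0.0, 1.802]
wrist_force: [-0.5, 0.1, -2.8]
width: 0.0158
finger_force: 30.0
t 21.1 pos [452.8 334.1 190.8] w 15.8 F [-0.5  0.1 -2.8] ff 30.0
shift now [-3.3  0.5 -0.2] rot [ 0.   -0.    0.14] shift after rot [-3.3  0.5 -0.2]
```

View pics/end.png

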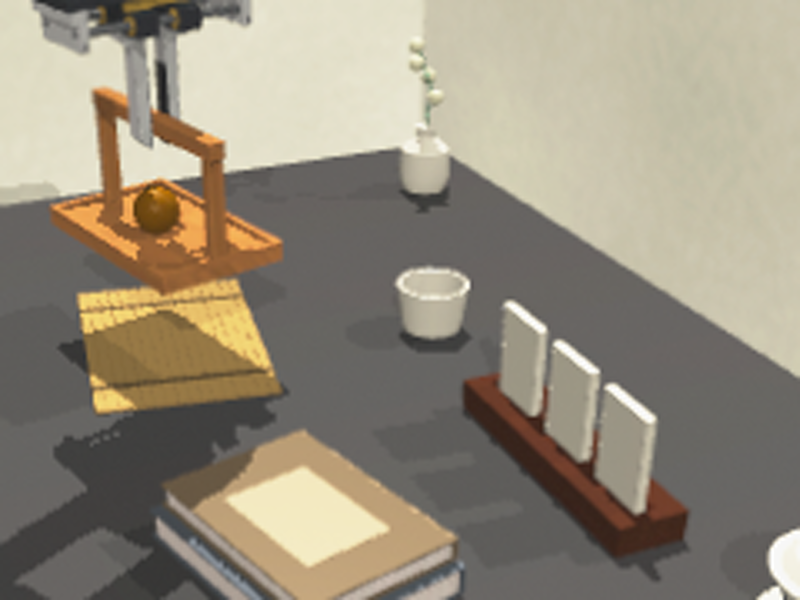

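The picture shows the tray level over the mat with the ball in its pocket at crop (157,208), and all three tiles standing in the plinth. I'll hand it in.

```bash
python3 -c "
from bench import robot
print(robot.close_job())"
```

```text
the job is handed in; nothing more can be done
None
```

I handed the job in at about 21 s of the 72 s allowed: the loose tile stands fully down in the empty slot facing the guest, and the tray is held level and still over the mat, its underside about 10 cm up, with the tea ball in its pocket; no verdict came back.

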